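Load the parts tray into its carrier and hold the carrier up level

TASK

Slide the loaded parts tray, upright and with everything still in it, through the open end of the plywood carrier until it is fully home against the back board, while the carrier stands on the bench. Then take the carrier by its wooden handle, lift it about 18 cm clear of the bench and keep holding it there, level and still, with the tray home and its contents inside: the program finishes while holding. Leave the other things on the bench where they are.

Things in the scene. Friction and masses are not known exactly. Their poses are not given: they have to be found in the camera images.
- tray: Open aluminium parts tray holding a tape roll and two bolts (0.28 kg in all). Box 110 long (x) x 86 wide (y) x 29 mm high; along both long sides a flange sticks out 10 mm at the top (z 26 to 29 mm; 106 mm over both). An upright pull tab sticks out of its front (-x). Origin: centre of the box's underside; +x points to the end that enters the carrier first, z up.
- tray_grip (a point): Where to pinch the tray's pull tab, a plate 12 mm thick (y), x -53 to -105 mm, z 12 to 58 mm in the tray's frame: this point is 90 mm in front (-x) of the tray's origin, 45 mm above its underside. Fingers close along the tray's y. Axes as the tray.
- carrier: Loose plywood carrier, 0.42 kg, slides if pushed hard; 132 wide (y), 123 mm deep (x), roof top at z 54 mm, handle above. No floor; open at the front (-x). The tray slides in along the bench in the carrier's +x. Inner face of the back board at x +57 mm: tray is home when its origin is at x +2 mm, y 0, its tab still sticking out in front. Origin: middle, at bench level; z up.
- carrier_grip (a point): Middle of the carrier's handle, above its origin, 95 mm above its underside. Wooden bar along the carrier's x, 104 mm long, 18 mm thick (y), z 84 to 106 mm, on two posts at x = +-41 mm; 68 mm free between the posts, 30 mm free under the bar. Fingers close along the carrier's y. Axes as the carrier.
- carrier_mouth (a point): Middle of the carrier's opening at bench level, 57 mm in front (-x) of its origin. Two runners 92 mm apart, 20 mm high, guide the tray box (3 mm play a side); the tray's flanges pass 6 mm above them and hang on them once the carrier is lifted. Walls 114 mm apart, roof underside at z 45 mm. In front the runners flare to 115 mm apart, 27 mm before this point.
- tape_roll: Black roll of tape lying in the tray, 59 mm across, 19 mm high; origin at the centre of its underside.
- long_bolt: Zinc hex bolt lying in the tray, 72 mm long; origin at its middle, underneath.
- short_bolt: Zinc hex bolt lying in the tray, 44 mm long; origin at its middle, underneath.
- pliers: Bystander: pliers with red grips, 190 mm long (y), 55 mm wide, 12 mm high, lying near the front edge; origin at the centre underneath.
- measure: Bystander: yellow tape measure, 36x88x66 mm, left of the vice; origin at the centre underneath.
- oil_bottle: Bystander: small amber dropper bottle, 34 mm across, 102 mm tall, standing behind the vice; origin at the centre of its underside.
- bench_vice: Landmark: blue bench vice fixed to the bench left of the work; does not move.
- tin_box: Landmark: red tool box behind the work, its front about 0.68 m from the robot; does not move.
There are look-alikes about, which are no part of the job. What is meant by the tape_roll is not pink, and is the smaller of those in its own colour.

How it is judged:
By the outcome, as a careful person would: the job done as asked, in the order asked, and still so for the second after the job is handed in, while the arm keeps its last pose, push and grip.
It also fails if it takes over 59 s, if anything falls off the work surface, if the arm or the gripper's body presses on something with over 40 N, if the wrist force passes 120 N, or if a joint passes its speed limit or range.

ROBOT

A 6-joint arm with a two-finger parallel gripper is mounted at the origin on a cart in front of the work surface, level with it; the furniture and walls round the work are solid. World frame = base frame: x ahead of the robot, y to its left, z up, the work surface at z = 0. Lengths are in m, angles in rad, forces in N, time in s.
With the tool pointing down it reaches from about 0.35 to 0.775 m from the base axis. Payload 7.3 kg.
Tool frame: the origin (TCP) lies between the finger pads, 19 mm behind the fingertips; this is the grasp point; z points along the fingers, y is the line along which they close (so a half turn about z gives the same grasp; the last joint's range is limited). The gripper opens to 92 mm and grips with 3 to 60 N. Pads are 19 mm wide; open, the fingers measure 130 mm over their backs; the gripper's body (75 mm by 190 mm) begins 47 mm behind the grasp point.
Start: joints at [-0.146, 0.342, 1.524, -0, 1.275, -0.146], TCP at [0.525, 0, 0.246] pointing down, gripper open.
Joint ranges: [-2.53, 2.53], [-0.77, 2.02], [0.04, 2.7], [-1, 4.14], [0.28, 2.66], [-3.11, 3.11]. Speed limits (rad/s): [2.57, 2.57, 3.14, 3.14, 3.14, 3.14].

INTERFACE

Orientations are given as [roll, pitch, yaw] about the fixed x, y, z axes, in that order (R = Rz(yaw) Ry(pitch) Rx(roll)).
In Python, from cell import robot gives the robot as it stands.
- The arm moves only by the tool step_arm, never from a script. Its argument "motion" is a list of rows, each a list of 2 entries, a list of its own where there are three numbers: the shift along the tool's x, y, z in units of 60 mm (1.0 is 60 mm), then the turn about the tool's z in rad. In form: [[[x, y, z], spin], ...]. A call has 1 to 10 rows; each row is the pose to reach, as a shift and turn from the pose commanded when the call began, along the tool's axes at that moment; what a row does not reach only later rows make up. A row lasts 1/8 s, in which the tool goes at most 62.5 mm and 10.7 degrees, less where a joint would pass 70% of its speed; a pose out of reach is approached as far as the arm can. A call with a gripper value outside its range is refused whole. "hand" is the closure in counts, from 0 (fully open) to 255 (shut), set as the call begins (left out, the last holds). The fingers move at their own pace and stop on an object; "squeeze" is the grip in N (left out, the last holds). Time passes only in rows, so rows that repeat a pose let the fingers close. It gives the time, the measured TCP pose, the force, the opening and the grip force at its end, in the units of the state.
- robot.observe(): the state, without advancing time (a new reading comes with each control period).
- robot.read_camera(name): name is "scene" or "side" or "wrist"; returns a dict with "pixels" (400x640x3 uint8, red, green, blue), "intrinsics" (3x3 intrinsics, pixels), "xyz" and "rotation" of the camera in the world; the wrist camera has in their place "T_tool_cam" (4x4, takes a point from camera to tool coordinates, whose origin is the TCP and whose axes are the flange's). Camera axes: x right, y up, looking along -z (the intrinsics and any distortion apply to the point x, -y, -z); pixel columns grow to the right and rows downward; lengths in m; the calibration is good to about 2 mm. A picture is of the moment at which its call begins: read the wrist's pose just before it. There is no depth.
- robot.hand_in(): hands the job in; it is judged then, once.
The state is a dict: "time": time; "qpos": joint angles; "qvel": joint speeds; "joint_efforts": joint torques, N m; "tool_pos": TCP position; "tool_rot": TCP orientation; "contact_force": force on the tool from outside, world axes, zero at the start; "torque": the same for the moment, N m; "opening": finger opening in m; "grip_force": force on a finger pad.
Only numpy, scipy, OpenCV 4.12 (cv2) and the standard library are available. Lean on these libraries where they do the work, as an engineer would, in place of code of your own. Each camera call takes 0.05 s, during which the arm holds its last target. There are 200 camera calls.

## Working session

There is one attempt and no reset: what is moved stays moved. The work goes in short steps, Python scripts to look and compute and a tool call to move; the robot and the scene stay as the last step left them, time stands still between calls to the robot, and variables do not carry over. Pictures are saved under pics/ and viewed, at most 10 in all, crops included, and the job is handed in when it is done.

Besides the shell and the picture viewer there is one more tool, called after ">>>" as name([rows], argument=value, ...), one row to a line, values as JSON. step_arm: Moves the arm, as the interface text tells. Its arguments: {"type":"object","properties":{"motion":{"type":"array"},"hand":{"type":"number"},"squeeze":{"type":"number"}},"required":["motion"]}

```bash
mkdir -p pics; cat > h.py <<'E'
import numpy as np, cv2
from cell import robot
def save(n,f):
    d=robot.read_camera(n); cv2.imwrite('pics/'+f,d['pixels'][:,:,::-1]); return d
E
python3 - <<'E'
from h import *
s=robot.observe(); print(s)
for n in('scene','side','wrist'):
    d=save(n,n+'0.png'); np.save('pics/'+n+'0.npy',d,allow_pickle=True)
    print({k:v for k,v in d.items() if k!='pixels'})
E
```

```text
{'time': 0.0, 'qpos': array([-1.45997654e-01,  3.42740105e-01,  1.52502724e+00,  5.31869935e-06,
        1.27538939e+00, -1.46000871e-01]), 'qvel': array([-0.00084424, -0.00244859, -0.00041622, -0.00201495,  0.00229583,
       -0.0004719 ]), 'joint_efforts': array([ 7.61924657e-04, -4.31245601e+01, -2.44219762e+01,  7.17750052e-02,
        5.59406646e-02, -1.04314388e-04]), 'tool_pos': array([5.24619924e-01, 8.09173750e-05, 2.44832351e-01]), 'tool_rot': array([-3.14004595e+00, -2.32578689e-04,  1.57079781e+00]), 'contact_force': array([0.37018764, 0.3020883 , 0.19944938]), 'torque': array([ 0.0497725 , -0.00477266, -0.01158575]), 'grip_force': 0.0, 'opening': 0.09173649629864807}
{'intrinsics': array([[377.47649256,   0.        , 323.67390125],
       [  0.        , 377.47649256, 207.01152354],
       [  0.        ,   0.        ,   1.        ]]), 'xyz': array([ 0.86239052, -0.73730996,  0.57605336]), 'rotation': array([1.02874158, 0.01990394, 0.41516884])}
{'intrinsics': array([[362.79725193,   0.        , 324.06602996],
       [  0.        , 362.79725193, 199.08629667],
       [  0.        ,   0.        ,   1.        ]]), 'xyz': array([0.850672  , 0.51083283, 0.948709  ]), 'rotation': array([0.6098261 , 0.00955567, 2.60685502])}
{'intrinsics': array([[288.92673224,   0.        , 317.35222514],
       [  0.        , 288.92673224, 200.55757944],
       [  0.        ,   0.        ,   1.        ]]), 'T_tool_cam': array([[-1.91281924e-04,  9.54252031e-01,  2.99003386e-01,
         8.16375033e-02],
       [ 9.99999682e-01,  4.14113632e-04, -6.81888302e-04,
         2.78548360e-04],
       [-7.74514675e-04,  2.99003160e-01, -9.54251807e-01,
        -1.38766003e-01],
       [ 0.00000000e+00,  0.00000000e+00,  0.00000000e+00,
         1.00000000e+00]])}
```

View pics/scene0.png

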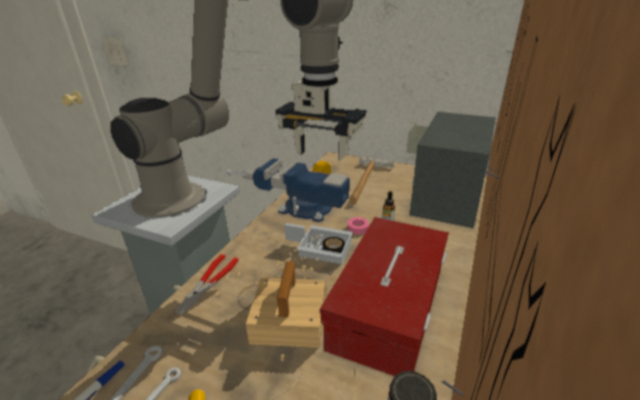

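View pics/side0.png

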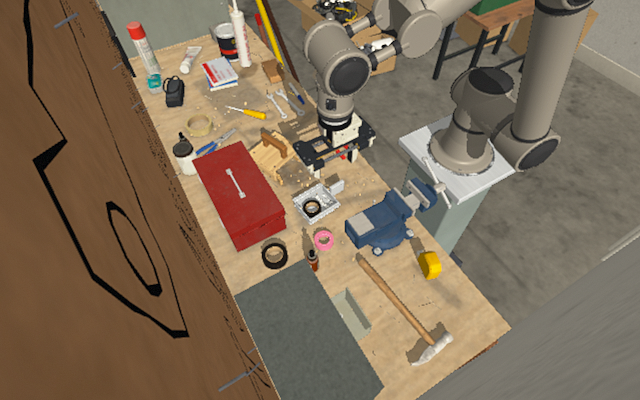

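View pics/wrist0.png

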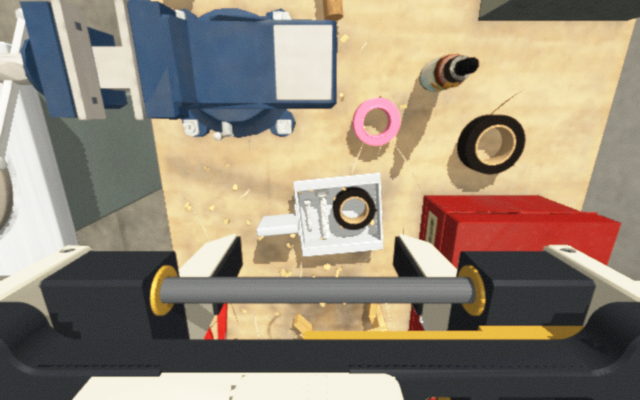

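Scene: the carrier is at px (286,315), with its handle running (285,315)–(290,262). The tray is at (325,245) and the pliers at (215,280).
Wrist: the tray is at px (340,215) with its tab at (275,226).
Tape roll candidates:
- Small black roll in the tray, wrist (354,208)
- Larger black roll, (491,144)
- Pink roll, (377,121)

I choose the small black one in the tray. It also confirms which tray is meant.

```bash
cat >> h.py <<'E'
from scipy.spatial.transform import Rotation as R
def pose(d,s=None):
    if 'T_tool_cam' in d:
        T=d['T_tool_cam']; Rt=R.from_euler('xyz',s['tool_rot']).as_matrix()
        return s['tool_pos']+Rt@T[:3,3], Rt@T[:3,:3]
    return d['xyz'], R.from_euler('xyz',d['rotation']).as_matrix()
def cast(d,px,z,s=None):
    c,M=pose(d,s); K=d['intrinsics']; px=np.atleast_2d(px).astype(float)
    v=np.c_[(px[:,0]-K[0,2])/K[0,0],-(px[:,1]-K[1,2])/K[1,1],-np.ones(len(px))]@M.T
    return c+v*((z-c[2])/v[:,2])[:,None]
E
python3 - <<'E'
from h import *
np.set_printoptions(precision=4,suppress=True)
s=robot.observe()
L=lambda n:np.load(f'pics/{n}0.npy',allow_pickle=True).item()
w=L('wrist');sc=L('scene');si=L('side')
print('tray corners',cast(w,[(294,183),(379,174),(383,249),(303,255)],.029,s))
print('tab top',cast(w,[(258,228),(298,220)],.058,s))
print('scene handle',cast(sc,[(285,315),(280,312),(290,262)],.106))
print('roof near corners',cast(sc,[(248,318),(323,320),(327,283),(255,281)],.054))
print('side handle',cast(si,[(262,130),(286,152)],.106))
im=w['pixels'][150:280,230:410,::-1]
cv2.imwrite('pics/crop_tray.png',cv2.resize(im,None,fx=4,fy=4,interpolation=cv2.INTER_CUBIC))
im=sc['pixels'][230:360,220:370,::-1]
cv2.imwrite('pics/crop_car.png',cv2.resize(im,None,fx=4,fy=4,interpolation=cv2.INTER_CUBIC))
E
```

```text
tray corners [[ 0.4956 -0.0062  0.029 ]
 [ 0.6021  0.0054  0.029 ]
 [ 0.6142 -0.0984  0.029 ]
 [ 0.5054 -0.1074  0.029 ]]
tab top [[ 0.4528 -0.0554  0.058 ]
 [ 0.5017 -0.0449  0.058 ]]
scene handle [[ 0.6186 -0.3647  0.106 ]
 [ 0.6077 -0.3622  0.106 ]
 [ 0.5618 -0.2414  0.106 ]]
roof near corners [[ 0.5331 -0.3558  0.054 ]
 [ 0.6603 -0.3075  0.054 ]
 [ 0.6287 -0.2164  0.054 ]
 [ 0.4911 -0.2671  0.054 ]]
side handle [[ 0.5911 -0.3422  0.106 ]
 [ 0.568  -0.2153  0.106 ]]
```

View pics/crop_tray.png

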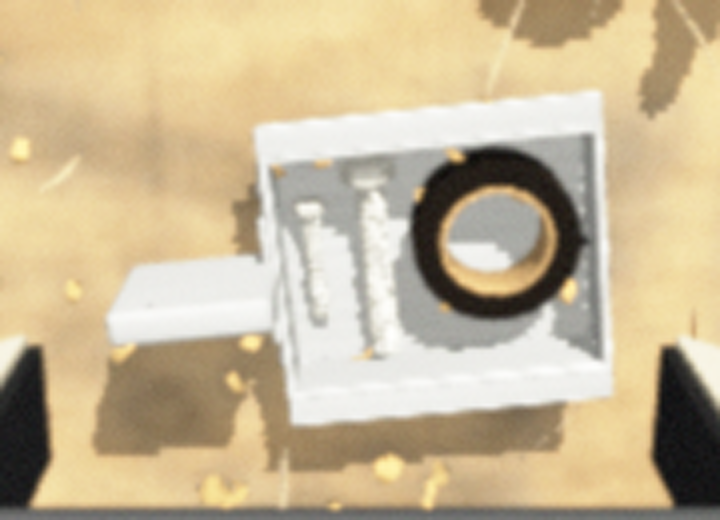

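View pics/crop_car.png

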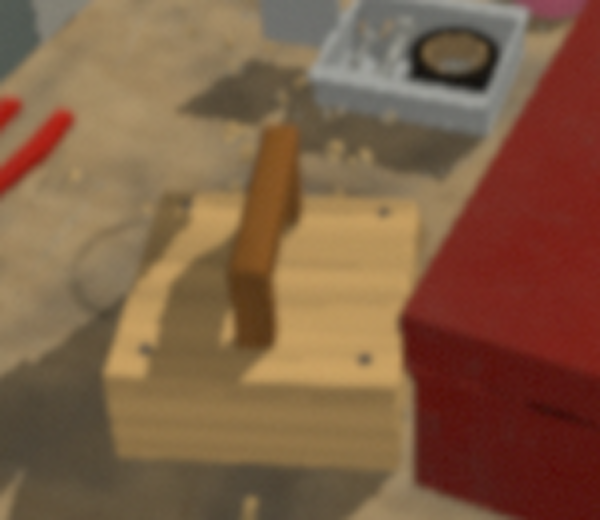

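The crop confirms the tray holds two bolts and the small black roll. Its tab points toward the robot and its yaw is about 0.09. The carrier's closed back board faces the scene camera, so its mouth faces the tray and its yaw is about −68°. I'll move above the tab.

>>> step_arm([
  [[-1.02, -1.12, 1.6], -1.66],
  [[-1.02, -1.12, 1.6], -1.66],
  [[-1.02, -1.12, 1.6], -1.66],
  [[-1.02, -1.12, 1.6], -1.66],
  [[-1.02, -1.12, 1.6], -1.66],
  [[-1.02, -1.12, 1.6], -1.66],
  [[-1.02, -1.12, 1.6], -1.66],
  [[-1.02, -1.12, 1.6], -1.66],
  [[-1.02, -1.12, 1.6], -1.66],
  [[-1.02, -1.12, 1.6], -1.66],
], hand=0)

```text
time: 1.4
tool_pos: [0.4577, -0.0612, 0.1494]
tool_rot: [3.141, -0.0, -3.054]
contact_force: [0.3, -0.1, -0.2]
opening: 0.0918
grip_force: 0.0
```

```bash
python3 - <<'E'
from h import *
s=robot.observe(); print(s['tool_pos'],s['tool_rot'],s['qpos'],s['time'])
d=save('wrist','w1.png'); d['s']=s; np.save('pics/w1.npy',d,allow_pickle=True)
a=d['pixels'][100:400,120:520,::-1]
e=robot.read_camera('side'); np.save('pics/side1.npy',e,allow_pickle=True)
b=e['pixels'][100:250,180:380,::-1]
cv2.imwrite('pics/c1.png',np.hstack([a,cv2.resize(b,None,fx=2,fy=2,interpolation=cv2.INTER_CUBIC)]))
E
```

```text
[ 0.45771833 -0.06115648  0.1493981 ] [ 3.14148494e+00 -2.53845319e-04 -3.05389331e+00] [-2.99036415e-01  3.37655202e-01  1.83008453e+00  4.85214163e-06
  9.74128644e-01 -1.95753480e+00] 1.4
```

View pics/c1.png

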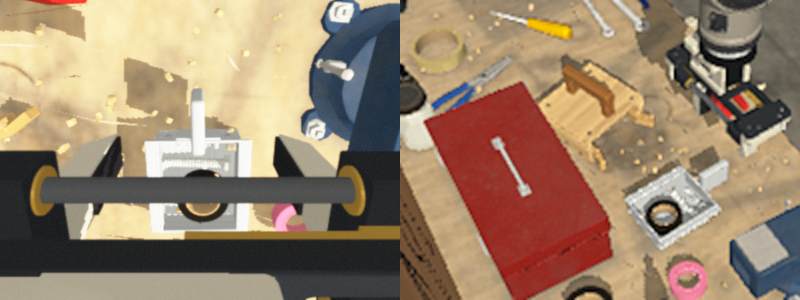

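Wrist crop: the tab is at crop (197,90–150) and sits between the open fingers. Side crop: the carrier is clear at (590,100), with its flares toward the tray at about (592,160) and (648,118).

```bash
python3 - <<'E'
from h import *
np.set_printoptions(precision=4,suppress=True)
d=np.load('pics/w1.npy',allow_pickle=True).item(); s=d['s']
P=lambda l:[(120+x,100+y) for x,y in l]
t=cast(d,P([(191,90),(202,90),(191,150),(204,150)]),.058,s); print(t)
f=cast(d,P([(146,141),(248,138),(249,228),(153,231)]),.029,s);print(f,f.mean(0))
e=np.load('pics/side1.npy',allow_pickle=True).item()
hsv=cv2.cvtColor(e['pixels'],cv2.COLOR_RGB2HSV)
crop=hsv[125:170,240:300]; 
m=((hsv[...,0]<16)&(hsv[...,1]>140)&(hsv[...,2]>60)).astype(np.uint8)
m[:, :240]=0;m[:,300:]=0;m[:120]=0;m[175:]=0
n,l,st,c=cv2.connectedComponentsWithStats(m)
for i in range(1,n):
  if st[i,4]>20: print(st[i],c[i])
cv2.imwrite('pics/side1c.png',cv2.resize(e['pixels'][115:190,235:320,::-1],None,fx=8,fy=8,interpolation=cv2.INTER_CUBIC))
E
```

```text
[[ 0.4405 -0.0675  0.058 ]
 [ 0.4397 -0.0584  0.058 ]
 [ 0.4951 -0.063   0.058 ]
 [ 0.4941 -0.0516  0.058 ]]
[[ 0.5041 -0.1073  0.029 ]
 [ 0.4921 -0.0079  0.029 ]
 [ 0.5981  0.0081  0.029 ]
 [ 0.6114 -0.096   0.029 ]] [ 0.5514 -0.0508  0.029 ]
[261 132  26  27 254] [273.9567 143.7362]
[240 141  23  34 412] [247.2427 162.6626]
```

View pics/side1c.png

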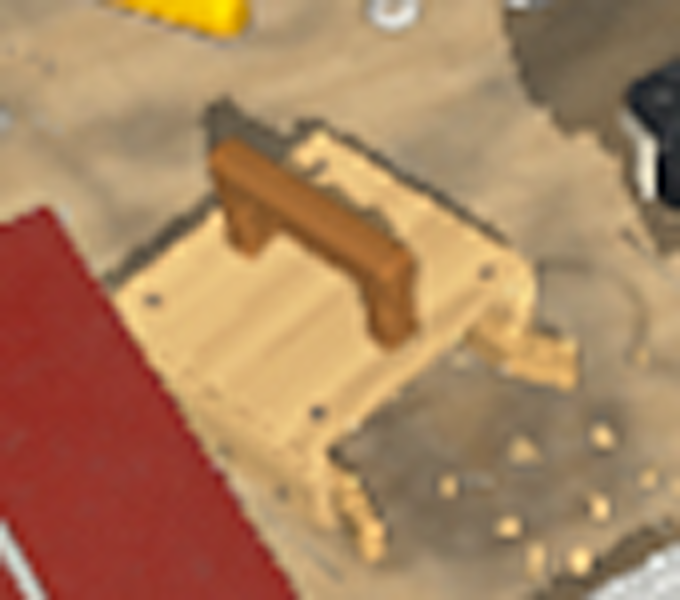

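Side crop: handle top ends are at crop (222,148) and (402,262). Roof corners are at (530,275), (322,448), (115,290) and (310,125), and the flare tips at (575,365) and (372,550).

```bash
python3 - <<'E'
from h import *
np.set_printoptions(precision=4,suppress=True)
e=np.load('pics/side1.npy',allow_pickle=True).item()
P=lambda l:[(235+x/8-.5,115+y/8-.5) for x,y in l]
h=cast(e,P([(222,148),(402,262)]),.106);print(h,h.mean(0),np.degrees(np.arctan2(*(h[0]-h[1])[[1,0]])))
r=cast(e,P([(530,275),(322,448),(115,290),(310,125)]),.054);print(r,r.mean(0))
f=cast(e,P([(575,365),(372,550)]),.02);print(f,f.mean(0))
sc=np.load('pics/scene0.npy',allow_pickle=True).item()
C=lambda l:[(220+x/4-.5,230+y/4-.5) for x,y in l]
h=cast(sc,C([(252,268),(283,130)]),.106);print(h,h.mean(0),np.degrees(np.arctan2(*(h[0]-h[1])[[1,0]])))
r=cast(sc,C([(106,378),(405,385),(417,200),(180,195)]),.054);print(r,r.mean(0))
print('tin',cast(sc,[(325,345),(327,320)],.1))
E
```

```text
[[ 0.5963 -0.3293  0.106 ]
 [ 0.5622 -0.2353  0.106 ]] [ 0.5792 -0.2823  0.106 ] -70.07950340715496
[[ 0.502  -0.2471  0.054 ]
 [ 0.6176 -0.2081  0.054 ]
 [ 0.6539 -0.329   0.054 ]
 [ 0.5418 -0.374   0.054 ]] [ 0.5788 -0.2896  0.054 ]
[[ 0.497  -0.2209  0.02  ]
 [ 0.6149 -0.1772  0.02  ]] [ 0.556  -0.1991  0.02  ]
[[ 0.5941 -0.3292  0.106 ]
 [ 0.5623 -0.2412  0.106 ]] [ 0.5782 -0.2852  0.106 ] -70.12465033540472
[[ 0.5376 -0.369   0.054 ]
 [ 0.6619 -0.3211  0.054 ]
 [ 0.6185 -0.2094  0.054 ]
 [ 0.5047 -0.2526  0.054 ]] [ 0.5807 -0.288   0.054 ]
tin [[ 0.7008 -0.3893  0.1   ]
 [ 0.6841 -0.3429  0.1   ]]
```

>>> step_arm([
  [[0.05, 0, 0.8], -0.03],
  [[0.05, 0, 1.3], -0.03],
  [[0.05, 0, 1.7], -0.03],
  [[0.05, 0, 1.7], -0.03],
], hand=0)

```text
time: 2.0
tool_pos: [0.4538, -0.0611, 0.0463]
tool_rot: [3.14, -0.003, -3.024]
contact_force: [0.1, 0.0, -0.0]
opening: 0.0918
grip_force: 0.0
```

>>> step_arm([
  [[0, 0, 0], 0],
  [[0, 0, 0], 0],
  [[0, 0, 0], 0],
  [[0, 0, 0], 0],
  [[0, 0, 0], 0],
  [[0, 0, 0], 0],
], hand=255, squeeze=25)

```text
time: 2.75
tool_pos: [0.4548, -0.0614, 0.0476]
tool_rot: [-3.142, 0.0, -3.022]
contact_force: [-0.3, 0.3, -0.3]
opening: 0.0366
grip_force: 0.0
```

>>> step_arm([
  [[0, 0, 0], 0],
  [[0, 0, 0], 0],
  [[0, 0, 0], 0],
  [[0, 0, 0], 0],
], hand=255, squeeze=30)

```text
time: 3.25
tool_pos: [0.4549, -0.0615, 0.0475]
tool_rot: [-3.142, 0.0, -3.022]
contact_force: [-0.0, -0.5, -0.6]
opening: 0.0116
grip_force: 30.0
```

```bash
python3 - <<'E'
from h import *
np.set_printoptions(precision=4,suppress=True)
w=np.load('pics/wrist0.npy',allow_pickle=True).item()
s=dict(tool_pos=np.array([.5246,0,.2448]),tool_rot=np.array([-3.14,0,1.5708]))
for z in(0,.06,.12): print(z,cast(w,[(190,135),(335,105),(240,135)],z,s)[:,:2].ravel())
print(robot.observe()['tool_pos'],robot.observe()['contact_force'],robot.observe()['tool_rot'])
E
```

```text
0 [0.3593 0.0507 0.547  0.0877 0.4243 0.0507]
0.06 [0.3852 0.0555 0.5436 0.0867 0.4401 0.0555]
0.12 [0.4112 0.0604 0.5402 0.0858 0.4558 0.0604]
[ 0.4549 -0.0615  0.0475] [-0.0023 -0.4604 -0.5922] [-3.1415  0.0002 -3.0224]
```

>>> step_arm([
  [[-0.05, 0, 0], 0.06],
  [[-0.1, 0, 0], 0.18],
  [[-0.15, 0.01, 0], 0.32],
  [[-0.2, 0.02, 0], 0.46],
  [[-0.25, 0.03, 0], 0.6],
  [[-0.3, 0.04, 0], 0.74],
  [[-0.35, 0.05, 0], 0.88],
  [[-0.4, 0.06, 0], 1.02],
  [[-0.43, 0.06, 0], 1.15],
  [[-0.43, 0.06, 0], 1.25],
])

```text
time: 4.5
tool_pos: [0.4804, -0.0548, 0.0475]
tool_rot: [3.141, 0.0, 2.008]
contact_force: [1.0, 0.1, -1.9]
opening: 0.0118
grip_force: 30.0
```

>>> step_arm([
  [[0, 0, 0], 0.06],
  [[0, 0, 0], 0.091],
  [[0, 0, 0], 0.091],
])

```text
time: 4.88
tool_pos: [0.4801, -0.0548, 0.0475]
tool_rot: [3.141, 0.0, 1.92]
contact_force: [0.2, -0.3, -1.4]
opening: 0.0119
grip_force: 30.0
```

```bash
python3 - <<'E'
from h import *
s=robot.observe(); print(s['tool_pos'],s['tool_rot'],s['contact_force'],s['torque'])
d=save('wrist','w2.png'); d['s']=s; np.save('pics/w2.npy',d,allow_pickle=True)
e=robot.read_camera('side'); np.save('pics/side2.npy',e,allow_pickle=True)
a=d['pixels'][60:400,120:520,::-1]
b=e['pixels'][115:235,235:375,::-1]
cv2.imwrite('pics/c2.png',np.hstack([a,cv2.resize(b,(397,340),interpolation=cv2.INTER_CUBIC)]))
E
```

```text
[ 0.48005274 -0.05480533  0.04752228] [3.14148814e+00 4.91325638e-05 1.92023427e+00] [ 0.15241068 -0.29223379 -1.39915774] [-0.02179551 -0.12043539  0.03840402]
```

View pics/c2.png

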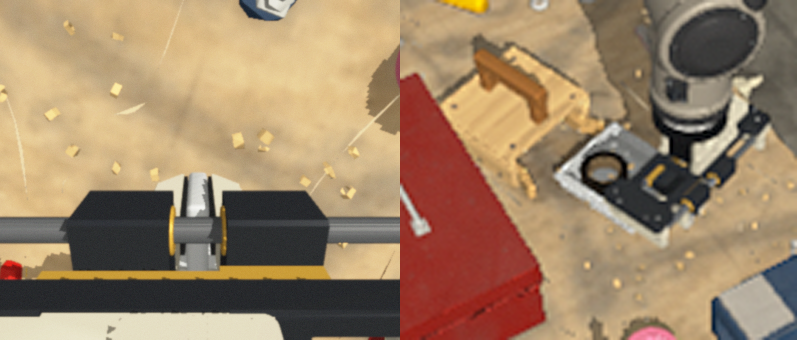

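```bash
python3 - <<'E'
from h import *
np.set_printoptions(precision=4,suppress=True)
e=np.load('pics/side2.npy',allow_pickle=True).item()
P=lambda l:[(235+(x-400)/2.836-.5,115+y/2.833-.5) for x,y in l]
u=np.array([.342,-.940]);n=np.array([.94,.342]);c=np.array([.579,-.287])
def cf(p): q=p[:,:2]-c; return np.c_[q@u,q@n]
print('tray front',cf(cast(e,P([(620,124),(557,173)]),.029)))
print('flare',cf(cast(e,P([(602,128),(532,192)]),.02)))
print('tray right rear',cf(cast(e,P([(664,235)]),.029)))
# tray bright-edge crop for later; tape roll centre
print('tcp',cf(np.array([[.4801,-.0548]])))
E
```

```text
tray front [[-0.1051 -0.0671]
 [-0.0972  0.0348]]
flare [[-0.0871 -0.0546]
 [-0.0883  0.0683]]
tray right rear [[-0.2471  0.0252]]
tcp [[-0.2521 -0.0136]]
```

Side crop: the tray front edge runs (557,173)–(620,124), just short of the flares. The tray needs about 14 mm along the carrier's +y, then the push in.

>>> step_arm([
  [[0, 0.12, 0], 0],
  [[0, 0.24, 0], 0],
  [[-0.1, 0.24, 0], 0],
  [[-0.25, 0.24, 0], 0],
  [[-0.4, 0.24, 0], 0],
  [[-0.55, 0.24, 0], 0],
  [[-0.7, 0.24, 0], 0],
  [[-0.85, 0.24, 0], 0],
  [[-1.0, 0.24, 0], 0],
  [[-1.0, 0.24, 0], 0],
])

```text
time: 6.22
tool_pos: [0.5146, -0.1074, 0.0475]
tool_rot: [3.141, 0.001, 1.919]
contact_force: [-0.1, -2.1, -0.7]
opening: 0.0119
grip_force: 30.0
```

```bash
python3 - <<'E'
from h import *
e=robot.read_camera('side'); np.save('pics/side3.npy',e,allow_pickle=True)
c=robot.read_camera('scene'); np.save('pics/scene3.npy',c,allow_pickle=True)
b=e['pixels'][120:200,245:325,::-1]; a=c['pixels'][225:345,215:335,::-1]
z=lambda i:cv2.resize(i,(400,400),interpolation=cv2.INTER_CUBIC)
cv2.imwrite('pics/c3.png',np.hstack([z(a),z(b)]))
E
```

```text
(no output)
```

View pics/c3.png

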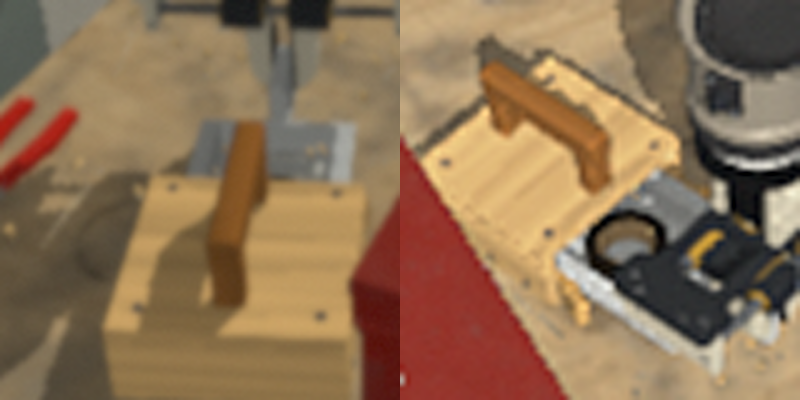

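Both crops show the tray front just entering the mouth, centred, with the carrier unmoved. I'll keep pushing gently.

>>> step_arm([
  [[-0.1, 0, 0], 0],
  [[-0.2, 0, 0], 0],
  [[-0.3, 0, 0], 0],
  [[-0.4, 0, 0], 0],
  [[-0.5, 0, 0], 0],
  [[-0.6, 0, 0], 0],
  [[-0.7, 0, 0], 0],
  [[-0.8, 0, 0], 0],
])

```text
time: 7.32
tool_pos: [0.5306, -0.1518, 0.0475]
tool_rot: [3.142, -0.0, 1.92]
contact_force: [-0.8, 1.6, 0.6]
opening: 0.0123
grip_force: 30.0
```

>>> step_arm([
  [[-0.1, 0, 0], 0],
  [[-0.2, 0, 0], 0],
  [[-0.3, 0, 0], 0],
  [[-0.4, 0, 0], 0],
  [[-0.5, 0, 0], 0],
  [[-0.55, 0, 0], 0],
  [[-0.6, 0, 0], 0],
  [[-0.6, 0, 0], 0],
])

```text
time: 8.32
tool_pos: [0.543, -0.1857, 0.0476]
tool_rot: [3.141, 0.001, 1.92]
contact_force: [1.4, -0.2, -1.9]
opening: 0.012
grip_force: 30.0
```

>>> step_arm([
  [[-0.03, 0, 0], 0],
  [[-0.06, 0, 0], 0],
  [[-0.1, 0, 0], 0],
  [[-0.1, 0, 0], 0],
])

```text
time: 8.82
tool_pos: [0.5446, -0.1902, 0.0475]
tool_rot: [-3.141, -0.001, 1.92]
contact_force: [-2.4, 5.2, 2.6]
opening: 0.0118
grip_force: 30.0
```

```bash
cat >> h.py <<'E'
def handle(e):  # centroid of the carrier's brown handle in the side view
    hsv=cv2.cvtColor(e['pixels'],cv2.COLOR_RGB2HSV)
    m=((hsv[...,0]<16)&(hsv[...,1]>140)&(hsv[...,2]>60)).astype(np.uint8)
    m[:,:258]=0;m[:,295:]=0;m[:125]=0;m[165:]=0
    y,x=np.nonzero(m); return len(x),x.mean(),y.mean()
E
python3 - <<'E'
from h import *
for f in '13': print(handle(np.load(f'pics/side{f}.npy',allow_pickle=True).item()))
e=robot.read_camera('side');np.save('pics/side4.npy',e,allow_pickle=True);print(handle(e)); s=robot.observe();print(s['contact_force'],s['tool_pos'])
E
```

```text
(254, np.float64(273.95669291338584), np.float64(143.73622047244095))
(256, np.float64(274.015625), np.float64(143.79296875))
(205, np.float64(271.13658536585365), np.float64(141.1609756097561))
[-1.39889607  5.27771412  2.62135161] [ 0.54454591 -0.19022497  0.04753095]
```

>>> step_arm([
  [[-0.03, 0, 0], 0],
  [[-0.06, 0, 0], 0],
  [[-0.06, 0, 0], 0],
])

```text
time: 9.25
tool_pos: [0.5459, -0.1938, 0.0475]
tool_rot: [-3.141, -0.001, 1.92]
contact_force: [-1.6, 5.3, 1.2]
opening: 0.0119
grip_force: 30.0
```

```bash
python3 - <<'E'
from h import *
e=robot.read_camera('side');np.save('pics/side5.npy',e,allow_pickle=True);print(handle(e)); s=robot.observe();print(s['contact_force'],s['tool_pos'])
E
```

```text
(204, np.float64(270.1078431372549), np.float64(140.5343137254902))
[-1.80499814  4.96112052  1.73565792] [ 0.54589761 -0.19379132  0.04752657]
```

```bash
python3 - <<'E'
from h import *
I=[np.load(f'pics/side{f}.npy',allow_pickle=True).item()['pixels'] for f in '1345']
g=[cv2.resize(cv2.cvtColor(i,cv2.COLOR_RGB2GRAY)[100:200,220:320],None,fx=8,fy=8,interpolation=cv2.INTER_CUBIC) for i in I]
t=g[0][(130-100)*8:(150-100)*8,(256-220)*8:(276-220)*8]
for k in g:
    r=cv2.matchTemplate(k,t,cv2.TM_CCOEFF_NORMED); _,v,_,p=cv2.minMaxLoc(r); print(v,220+p[0]/8-256,100+p[1]/8-130)
cv2.imwrite('pics/c5.png',np.hstack([cv2.resize(I[3][120:200,245:325,::-1],(400,400),interpolation=cv2.INTER_CUBIC),cv2.resize(robot.read_camera('scene')['pixels'][225:345,215:335,::-1],(400,400),interpolation=cv2.INTER_CUBIC)]))
E
```

```text
0.9999991059303284 0.0 0.0
0.999613344669342 0.0 0.0
0.9671788215637207 -0.75 -0.375
0.9612345099449158 -1.5 -1.0
```

```bash
python3 - <<'E'
from h import *
e=np.load('pics/side5.npy',allow_pickle=True).item()['pixels']
c=robot.read_camera('scene'); np.save('pics/scene5.npy',c,allow_pickle=True)
z=lambda i,w,h:cv2.resize(i[...,::-1],(w,h),interpolation=cv2.INTER_CUBIC)
cv2.imwrite('pics/c5.png',np.hstack([z(e[120:195,255:305],400,600),z(c['pixels'][220:325,245:315],400,600)]))
E
```

```text
(no output)
```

View pics/c5.png

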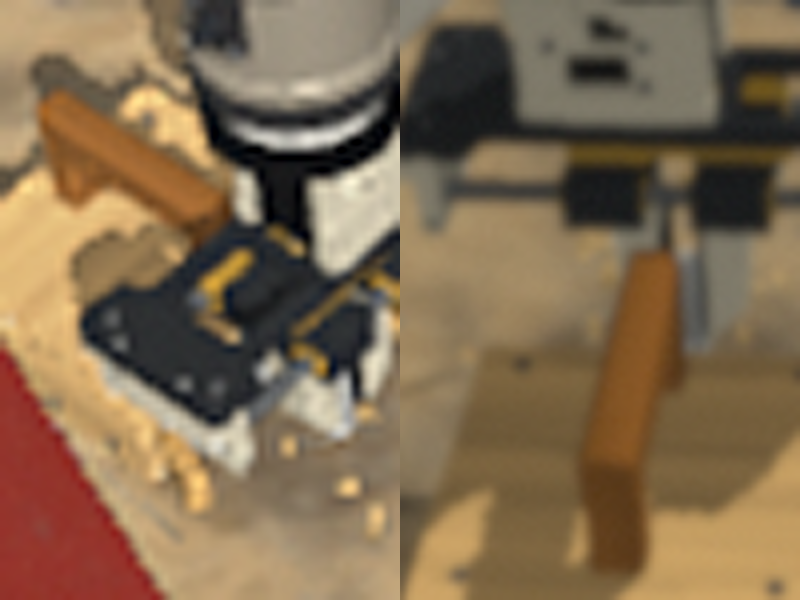

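The 10th picture shows the gripper body right at the handle's front end, and the template match says the carrier has crept about 7 mm. The body may be pushing the handle instead of the tray seating. I'll release and push the tab's end with closed fingers, which keeps the body away from the handle.

>>> step_arm([
  [[0, 0, 0], 0],
  [[0, 0, 0], 0],
  [[0, 0, 0], 0],
  [[0, 0, 0], 0],
  [[0, 0, -0.3], 0],
  [[0, 0, -0.7], 0],
  [[0.1, 0, -1.0], 0],
  [[0.4, 0, -1.0], 0],
  [[0.7, 0, -1.0], 0],
  [[0.7, 0, -1.0], 0],
], hand=170)

```text
time: 10.65
tool_pos: [0.5306, -0.1527, 0.1067]
tool_rot: [-3.14, -0.002, 1.922]
contact_force: [0.2, -0.9, 1.0]
opening: 0.0303
grip_force: 0.0
```

```bash
python3 - <<'E'
from h import *
s=robot.observe(); print(s['tool_pos'],s['contact_force'],s['torque'])
d=robot.read_camera('wrist'); d['s']=s; np.save('pics/w6.npy',d,allow_pickle=True)
e=robot.read_camera('side');np.save('pics/side6.npy',e,allow_pickle=True)
hs=cv2.cvtColor(d['pixels'],cv2.COLOR_RGB2HSV)
# handle top mask (brown), white tab mask
for nm,m in(('brown',(hs[...,0]<16)&(hs[...,1]>130)&(hs[...,2]>60)),('white',(hs[...,1]<30)&(hs[...,2]>150))):
    n,l,st,c=cv2.connectedComponentsWithStats(m.astype(np.uint8))
    for i in range(1,n):
        if st[i,4]>60: print(nm,st[i],c[i].round(1))
E
```

```text
[ 0.53055422 -0.1526898   0.10673825] [ 0.24337372 -0.85495895  0.95860918] [0.04853907 0.01199468 0.06804139]
brown [  458   129   182   151 15731] [572.3 202.8]
brown [  72  153   29  106 2167] [ 86.6 200.4]
brown [ 105  164   39  103 2036] [126.  213.4]
brown [ 484  303   44   36 1156] [506.4 318.1]
brown [462 397  43   3 128] [483.1 398. ]
white [260 236  26  39 317] [274.1 253.4]
white [350 236  25  39 333] [360.5 253.4]
white [  0 247  85  52 657] [ 35.7 271.9]
white [312 251  14  26 338] [318.3 264.1]
white [577 253  29  20 118] [590.5 262.9]
white [486 284  72   2  73] [521.9 284. ]
white [484 287  75   4 295] [521.6 288.5]
white [ 279  303   78   27 1239] [320.5 314.1]
white [479 305  21  34  90] [486.3 319.4]
white [ 100  374  129   26 1968] [171.1 389.1]
white [ 236  374  164   26 1806] [320.2 387.2]
white [ 86 379  19  17  93] [ 95.2 386.7]
```

```bash
python3 - <<'E'
from h import *
d=np.load('pics/w6.npy',allow_pickle=True).item()
u=np.array([.342,-.940]);n=np.array([.94,.342]);c=np.array([.579,-.287])
p=cast(d,[(312,251),(325,251),(319,251)],.058,d['s'])[:,:2]-c; print(p@u,p@n)
g=cv2.cvtColor(d['pixels'],cv2.COLOR_RGB2GRAY); print(g[236:282:2,319], g[258,304:334])
I=[np.load(f'pics/side{f}.npy',allow_pickle=True).item()['pixels'] for f in '16']
G=[cv2.resize(cv2.cvtColor(i,cv2.COLOR_RGB2GRAY)[100:200,220:320],None,fx=8,fy=8,interpolation=cv2.INTER_CUBIC) for i in I]
t=G[0][240:400,288:448]
_,v,_,q=cv2.minMaxLoc(cv2.matchTemplate(G[1],t,cv2.TM_CCOEFF_NORMED)); print(v,q[0]/8-36,q[1]/8-30)
E
```

```text
[-0.12757648 -0.12760146 -0.12758993] [-0.00293461  0.00641996  0.00210264]
[145 147 152 150 152 154 150 167 223 226 228 226 228 229 229 228 229 230
 231 231 195  95 115] [156 105  93  92  92  93 106 123 153 181 203 215 221 225 226 226 229 230
 230 231 221 173 144 138 139 136 142 142 138 135]
0.930908203125 -1.75 -0.75
```

>>> step_arm([
  [[0, 0, 0.4], 0],
  [[0, 0, 0.8], 0],
  [[0, 0, 1.1], 0],
  [[0, 0, 1.1], 0],
  [[0, 0, 1.1], 0],
], hand=255)

```text
time: 11.38
tool_pos: [0.5322, -0.1552, 0.042]
tool_rot: [3.141, 0.001, 1.92]
contact_force: [0.2, 0.4, 0.1]
opening: 0.0003
grip_force: 0.0
```

>>> step_arm([
  [[-0.04, 0, 0.1], 0],
  [[-0.08, 0, 0.1], 0],
  [[-0.12, 0, 0.1], 0],
  [[-0.16, 0, 0.1], 0],
  [[-0.16, 0, 0.1], 0],
])

```text
time: 12.0
tool_pos: [0.5352, -0.164, 0.0357]
tool_rot: [3.141, 0.0, 1.92]
contact_force: [-0.7, 0.1, -0.0]
opening: 0.0006
grip_force: 0.0
```

>>> step_arm([
  [[-0.02, 0, 0], 0],
  [[-0.04, 0, 0], 0],
  [[-0.06, 0, 0], 0],
  [[-0.06, 0, 0], 0],
])

```text
time: 12.5
tool_pos: [0.5363, -0.1673, 0.0356]
tool_rot: [3.141, 0.0, 1.92]
contact_force: [0.8, -1.2, 0.1]
opening: 0.0007
grip_force: 0.0
```

>>> step_arm([
  [[-0.02, 0, 0], 0],
  [[-0.04, 0, 0], 0],
  [[-0.06, 0, 0], 0],
  [[-0.06, 0, 0], 0],
])

```text
time: 13.0
tool_pos: [0.5375, -0.1707, 0.0355]
tool_rot: [3.141, 0.0, 1.92]
contact_force: [-1.2, -0.5, -0.5]
opening: 0.0004
grip_force: 0.0
```

>>> step_arm([
  [[-0.03, 0, 0], 0],
  [[-0.06, 0, 0], 0],
  [[-0.09, 0, 0], 0],
  [[-0.09, 0, 0], 0],
])

```text
time: 13.5
tool_pos: [0.5394, -0.1758, 0.0355]
tool_rot: [3.141, 0.0, 1.92]
contact_force: [0.1, 0.2, -0.3]
opening: 0.0002
grip_force: 0.0
```

>>> step_arm([
  [[-0.02, 0, 0], 0],
  [[-0.04, 0, 0], 0],
  [[-0.06, 0, 0], 0],
  [[-0.06, 0, 0], 0],
])

```text
time: 14.0
tool_pos: [0.54, -0.178, 0.0355]
tool_rot: [-3.141, -0.002, 1.92]
contact_force: [-1.0, 4.6, 3.4]
opening: 0.0006
grip_force: 2.6
```

```bash
cat >> h.py <<'E'
def carshift():
    e=robot.read_camera('side')
    I=[np.load('pics/side1.npy',allow_pickle=True).item()['pixels'],e['pixels']]
    G=[cv2.resize(cv2.cvtColor(i,cv2.COLOR_RGB2GRAY)[100:200,220:320],None,fx=8,fy=8,interpolation=cv2.INTER_CUBIC) for i in I]
    _,v,_,q=cv2.minMaxLoc(cv2.matchTemplate(G[1],G[0][240:400,288:448],cv2.TM_CCOEFF_NORMED))
    return v,q[0]/8-36,q[1]/8-30
E
python3 -c "
from h import *
print(carshift(),robot.observe()['contact_force'])"
```

```text
(0.9735965728759766, -1.5, -1.0) [-1.69670285  3.91239164  3.72915081]
```

>>> step_arm([
  [[0.1, 0, 0], 0],
  [[0.2, 0, -0.4], 0],
  [[0.2, 0, -1.2], 0],
  [[0.2, 0, -2.0], 0],
  [[0.1, 0, -2.8], 0],
  [[-0.4, 0, -3.5], 0],
  [[-1.0, 0, -3.6], 0],
  [[-1.5, 0, -3.6], 0],
  [[-1.5, 0, -3.6], 0],
  [[-1.5, 0, -3.6], 0],
], hand=0)

```text
time: 15.3
tool_pos: [0.571, -0.263, 0.2511]
tool_rot: [-3.141, -0.001, 1.92]
contact_force: [-0.9, -0.7, -0.3]
opening: 0.0912
grip_force: 0.0
```

```bash
python3 - <<'E'
from h import *
np.set_printoptions(precision=4,suppress=True)
s=robot.observe(); print(s['tool_pos'],s['tool_rot'])
d=save('wrist','w7.png'); d['s']=s; np.save('pics/w7.npy',d,allow_pickle=True)
hs=cv2.cvtColor(d['pixels'],cv2.COLOR_RGB2HSV)
u=np.array([.342,-.940]);n=np.array([.94,.342]);c=np.array([.579,-.287])
for nm,m in(('brown',(hs[...,0]<16)&(hs[...,1]>130)&(hs[...,2]>60)),('white',(hs[...,1]<35)&(hs[...,2]>140)),('black',hs[...,2]<45)):
    m=m.astype(np.uint8);m[245:]=0;m[:,:200]=0;m[:,450:]=0
    k,l,st,ce=cv2.connectedComponentsWithStats(m)
    for i in range(1,k):
        if st[i,4]>60:
            y,x=np.nonzero(l==i); r=cv2.minAreaRect(np.c_[x,y].astype(np.float32)); print(nm,st[i],ce[i].round(1),r)
from collections import Counter
for y in range(60,245,6): print(y, hs[y,318].tolist(), hs[y,290].tolist(),hs[y,345].tolist())
E
```

```text
[ 0.571  -0.263   0.2511] [-3.1411 -0.0009  1.9197]
brown [ 368   53   82  192 7165] [419.8 185. ] ((408.5, 148.5), (191.0, 81.0), 90.0)
brown [ 308  167   17   78 1168] [315.6 205.4] ((316.0, 205.5), (77.0, 16.0), 90.0)
white [276 112  84  47 897] [317.5 144.1] ((317.5, 135.0), (46.0, 83.0), 90.0)
white [416 133  22  24 338] [426.  144.6] ((425.6551818847656, 144.63795471191406), (15.888081550598145, 24.816919326782227), 23.198589324951172)
white [206 235  31  10 160] [223.3 240.7] ((221.7547149658203, 242.14154052734375), (8.10427188873291, 31.318206787109375), 74.05460357666016)
white [400 235  30  10 136] [411.8 241. ] ((413.55047607421875, 242.6651611328125), (30.363094329833984, 7.471045017242432), 16.699243545532227)
60 [21, 81, 238] [21, 82, 240] [22, 77, 242]
66 [20, 87, 232] [21, 78, 238] [21, 77, 240]
72 [19, 85, 230] [20, 77, 231] [21, 82, 236]
78 [21, 83, 233] [22, 62, 240] [18, 81, 224]
84 [19, 87, 224] [17, 80, 213] [18, 78, 222]
90 [17, 85, 201] [18, 83, 187] [17, 86, 205]
96 [18, 78, 184] [17, 89, 190] [18, 85, 200]
102 [17, 75, 187] [17, 94, 188] [17, 82, 192]
108 [
[... 370 characters left out ...]
44] [24, 12, 210] [23, 10, 213]
162 [23, 96, 250] [23, 100, 249] [24, 99, 251]
168 [15, 178, 202] [24, 94, 251] [23, 101, 249]
174 [15, 185, 229] [26, 77, 254] [27, 74, 254]
180 [15, 187, 220] [25, 86, 253] [25, 83, 254]
186 [15, 184, 220] [25, 94, 251] [24, 92, 252]
192 [15, 181, 221] [18, 127, 215] [25, 91, 252]
198 [15, 180, 221] [18, 126, 186] [23, 101, 249]
204 [15, 180, 222] [18, 125, 212] [26, 83, 254]
210 [15, 180, 221] [18, 125, 208] [25, 87, 253]
216 [15, 182, 221] [18, 127, 195] [24, 94, 251]
222 [14, 178, 218] [18, 119, 208] [26, 83, 254]
228 [15, 182, 218] [17, 117, 214] [25, 86, 253]
234 [15, 179, 216] [18, 122, 220] [26, 77, 254]
240 [15, 183, 219] [18, 122, 211] [25, 90, 253]
```

```bash
python3 - <<'E'
from h import *
np.set_printoptions(precision=4,suppress=True)
d=np.load('pics/w7.npy',allow_pickle=True).item();s=d['s']
hs=cv2.cvtColor(d['pixels'],cv2.COLOR_RGB2HSV)
u=np.array([.342,-.940]);n=np.array([.94,.342]);c=np.array([.579,-.287])
print('cam u',(pose(d,s)[0][:2]-c)@u,pose(d,s)[0][2])
for nm,px,z in[('tab end',(318,111.5),.058),('tab end bottom',(318,111.5),.012),('rim',(317,151.5),.029),('roof L',(317,160),.054),('handle front',(316,166.5),.106),('handle row200',(316,200),.106),('handle row 240',(316,240),.106)]:
    p=(cast(d,px,z,s)[0,:2]-c);print(nm,p@u,p@n)
for y in(175,200,225,240):
    x=np.nonzero((hs[y,300:335,0]<17)&(hs[y,300:335,1]>150))[0]+300; print(y,x.min(),x.max())
for y in(116,125,135,145):
    x=np.nonzero(hs[y,300:335,1]<35)[0]+300; print(y,x.min(),x.max())
for x in(284,300,340,352): print(x,hs[146:166,x,1],hs[146:166,x,2])
print(hs[106:116,318,2],hs[156:170,318,1])
E
```

```text
cam u -0.10672387768058997 0.38996723041646997
tab end -0.1054182975026015 0.001934405790848571
tab end bottom -0.10523738600687306 0.0020230717705113457
rim -0.05777758386466995 0.0007692694001029595
roof L -0.05129508939522805 0.0008000853744692414
handle front -0.05339347000294129 -0.00012045062146725887
handle row200 -0.018547585643418702 -0.00017606352775850938
handle row 240 0.02651499320926533 -0.0002479819485716581
175 308 324
200 308 323
225 309 323
240 308 323
116 313 322
125 313 322
135 313 322
145 313 322
284 [103 107 105 105  98  79  45  11   1   1   6  21  72  90  97  99 102 102
 102 100] [194 191 194 191 192 197 220 240 253 252 247 246 249 252 251 250 248 248
 248 249]
300 [109 110 110  97  67  28   9   7   7   6  15  64  94  92  92  95 101 102
 104 102] [136 135 137 140 145 156 171 173 181 181 175 208 245 252 252 250 249 249
 248 248]
340 [ 99 102  95  97  71  32  15   4   2   3   7  36  78  82  87  91  98  98
 102 103] [180 182 190 190 202 216 223 238 249 246 210 204 243 253 253 251 251 250
 249 248]
352 [116 112 116 126 131 139 129  64  11   4   3   9  44  72  87  95  99  98
  96 101] [121 125 127 130 136 145 156 192 241 246 247 247 250 254 253 251 251 251
 250 249]
[182 185 185 185 191 202 239 251 251 248] [  4   7  38  97 105  98  96  97 100 102 115 152 178 181]
```

Measured in the same image, tab end to handle front is 52 mm (home is 51 mm), and the box's rear foot is 0.4 mm past the handle front (home is 1 mm). The tray is home to within about 1 mm. Next, check the tin box height before descending.

```bash
python3 - <<'E'
from h import *
np.set_printoptions(precision=3,suppress=True)
sc=np.load('pics/scene0.npy',allow_pickle=True).item()
b=cast(sc,(328,350),0)[0]; print(b)
for z in(.06,.08,.1,.12): print(z,cast(sc,(327,319),z)[0])
d=np.load('pics/w7.npy',allow_pickle=True).item();hs=cv2.cvtColor(d['pixels'],cv2.COLOR_RGB2HSV)
m=((hs[...,0]<4)|(hs[...,0]>175))&(hs[...,1]>170)&(hs[...,2]>60)
for y in(60,100,140,180,220):
    x=np.nonzero(m[y,350:])[0]+350
    if len(x): print(y,x.min(),[cast(d,(x.min(),y),z,d['s'])[0,:2] for z in(0,.08,.1,.12)])
E
```

```text
[ 0.676 -0.324  0.   ]
0.06 [ 0.668 -0.308  0.06 ]
0.08 [ 0.676 -0.324  0.08 ]
0.1 [ 0.683 -0.341  0.1  ]
0.12 [ 0.691 -0.358  0.12 ]
60 447 [array([ 0.673, -0.077]), array([ 0.647, -0.099]), array([ 0.64 , -0.105]), array([ 0.633, -0.11 ])]
100 429 [array([ 0.673, -0.126]), array([ 0.647, -0.138]), array([ 0.64 , -0.141]), array([ 0.633, -0.145])]
140 411 [array([ 0.673, -0.179]), array([ 0.647, -0.181]), array([ 0.64 , -0.181]), array([ 0.633, -0.181])]
180 393 [array([ 0.673, -0.237]), array([ 0.647, -0.227]), array([ 0.64 , -0.224]), array([ 0.634, -0.221])]
220 375 [array([ 0.674, -0.3  ]), array([ 0.647, -0.277]), array([ 0.64 , -0.271]), array([ 0.634, -0.265])]
```

Box is about 8–10 cm tall, below the gripper body at 14 cm. Descend and grip.

>>> step_arm([
  [[-0.2, -0.015, 0.5], 0],
  [[-0.4, -0.015, 1.1], 0],
  [[-0.4, -0.015, 1.7], 0],
  [[-0.4, -0.015, 2.2], 0],
  [[-0.4, -0.015, 2.6], 0],
  [[-0.4, -0.015, 2.6], 0],
  [[-0.4, -0.015, 2.6], 0],
], hand=0)

```text
time: 16.23
tool_pos: [0.5793, -0.2862, 0.0969]
tool_rot: [3.14, 0.001, 1.92]
contact_force: [-0.2, 0.1, 0.4]
opening: 0.0916
grip_force: 0.0
```

>>> step_arm([
  [[0, 0, 0], 0],
  [[0, 0, 0], 0],
  [[0, 0, 0], 0],
  [[0, 0, 0], 0],
  [[0, 0, 0], 0],
  [[0, 0, 0], 0],
  [[0, 0, 0], 0],
  [[0, 0, 0], 0],
  [[0, 0, 0], 0],
  [[0, 0, 0], 0],
], hand=255, squeeze=50)

```text
time: 17.48
tool_pos: [0.5783, -0.2866, 0.0954]
tool_rot: [-3.141, -0.0, 1.92]
contact_force: [-1.7, -0.6, -0.8]
opening: 0.0176
grip_force: 50.0
```

>>> step_arm([
  [[0, 0, -0.04], 0],
  [[0, 0, -0.1], 0],
  [[0, 0, -0.2], 0],
  [[0, 0, -0.35], 0],
  [[0, 0, -0.5], 0],
  [[0, 0, -0.65], 0],
  [[0, 0, -0.8], 0],
  [[0, 0, -0.9], 0],
  [[0, 0, -0.95], 0],
  [[0, 0, -0.95], 0],
])

```text
time: 18.73
tool_pos: [0.5787, -0.2865, 0.1526]
tool_rot: [3.142, 0.0, 1.92]
contact_force: [-0.3, 0.1, -6.7]
opening: 0.0177
grip_force: 50.0
```

```bash
python3 - <<'E'
from h import *
s=robot.observe(); print(s['contact_force'],s['torque'],s['opening'],s['tool_pos'])
np.save('pics/side8.npy',robot.read_camera('side'),allow_pickle=True)
c=robot.read_camera('scene');np.save('pics/scene8.npy',c,allow_pickle=True)
hs=cv2.cvtColor(c['pixels'],cv2.COLOR_RGB2HSV)
m=((hs[...,0]<16)&(hs[...,1]>150)&(hs[...,2]>50)).astype(np.uint8);m[:, :240]=0;m[:,330:]=0;m[:200]=0;m[340:]=0
k,l,st,ce=cv2.connectedComponentsWithStats(m)
print([ (st[i].tolist(),ce[i].round(1).tolist()) for i in range(1,k) if st[i,4]>40])
E
```

```text
[-0.2772704   0.11037372 -6.68192198] [ 0.01474355  0.00452706 -0.00901991] 0.017732127934536008 [ 0.57866383 -0.2864742   0.15261245]
[([275, 245, 13, 52, 388], [281.3, 272.5]), ([320, 293, 10, 47, 312], [325.8, 317.2])]
```

The load is 6.7 N, which matches carrier plus tray, and the moment is near zero, so it hangs level. Finish the lift.

>>> step_arm([
  [[0, 0, -0.1], 0],
  [[0, 0, -0.3], 0],
  [[0, 0, -0.55], 0],
  [[0, 0, -0.8], 0],
  [[0, 0, -1.1], 0],
  [[0, 0, -1.4], 0],
  [[0, 0, -1.65], 0],
  [[0, 0, -1.85], 0],
  [[0, 0, -2.0], 0],
  [[0, 0, -2.07], 0],
])

```text
time: 20.08
tool_pos: [0.5787, -0.2865, 0.2772]
tool_rot: [3.141, 0.0, 1.92]
contact_force: [0.2, -0.9, -6.9]
opening: 0.0175
grip_force: 50.0
```

>>> step_arm([
  [[0, 0, 0], 0],
  [[0, 0, 0], 0],
  [[0, 0, 0], 0],
  [[0, 0, 0], 0],
  [[0, 0, 0], 0],
  [[0, 0, 0], 0],
])

```text
time: 20.82
tool_pos: [0.5787, -0.2864, 0.2767]
tool_rot: [3.142, -0.0, 1.92]
contact_force: [-0.8, 0.2, -6.7]
opening: 0.0176
grip_force: 50.0
```

```bash
python3 - <<'E'
from h import *
np.set_printoptions(precision=4,suppress=True)
s=robot.observe(); print(s['time'],s['contact_force'],s['torque'],s['opening'],s['tool_pos'],s['tool_rot'])
d=robot.read_camera('wrist')
hs=cv2.cvtColor(d['pixels'],cv2.COLOR_RGB2HSV)
# tab length visible, in the wrist view (held carrier is fixed in the tool frame)
col=hs[:,317]; w=np.nonzero((col[:,1]<35)&(col[:,2]>140))[0]; print(w.tolist())
T=d['T_tool_cam']; z=s['tool_pos'][2]-.095
for r in (w.min()-.5,): 
    for h in(.058,.012): p=cast(d,(317,r),z+h,s)[0,:2]-s['tool_pos'][:2]; print(h,p@np.array([.342,-.94]),p@np.array([.94,.342]))
E
```

```text
20.825 [-0.8089  0.2179 -6.6672] [ 0.051  -0.0257  0.0042] 0.0176010611359384 [ 0.5787 -0.2864  0.2767] [ 3.1415 -0.      1.9198]
[69, 70, 71, 72, 73, 74, 75, 76, 77, 78, 79, 80, 81, 82, 83, 84, 85, 86, 87, 88, 89, 90, 91, 92, 93, 94, 95, 96, 97, 98, 99, 100, 101, 102, 103, 104, 105, 106, 107, 108, 109, 110, 111, 112, 113, 114, 115, 116, 117, 118, 119, 120, 121, 122, 123, 124, 125, 126, 127, 128, 129, 130, 131, 132, 133, 134, 135, 136, 137, 138, 139, 140, 141, 142, 143, 144, 145, 146, 147, 148, 149, 150, 151, 152, 153, 154, 155, 156, 284, 285, 286, 287, 288, 289, 290, 291, 292, 293, 294, 374, 375, 376, 377, 378, 379, 380, 381, 382, 383, 384, 385, 386, 387, 388, 389, 390, 391, 392, 393, 394, 395, 396, 397, 398, 399]
0.058 -0.10358746461696804 0.00039303210137107253
0.012 -0.10936453134816815 0.0003564669347832415
```

```bash
python3 -c "
from cell import robot
print(robot.hand_in())"
```

```text
the job is handed in; nothing more can be done
None
```

I handed the job in with the arm holding the carrier level and still, about 18 cm above the bench. The tray measures home to within about 1 mm; the measured load matches carrier plus loaded tray, but I didn't look inside again after the lift. The carrier slid about 7 mm along the bench while I pushed the tray in.

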